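# Open the twist-lock canister of model-making dowels

### The arm

A 7-joint arm with a two-finger parallel gripper is mounted at the origin on the work surface. World frame = base frame: x ahead of the robot, y to its left, z up, the work surface at z = 0. Lengths are in mm, angles in rad, forces in N, time in s.
With the tool pointing down it reaches from about 400 to 875 mm from the base axis. Payload 4.4 kg.
Tool frame: the origin (TCP) lies at the very end of the fingers, on their centre line; the grasp point (between the pads) lies 19 mm behind it; z points along the fingers, y is the line along which they close (so a half turn about z gives the same grasp; the last joint's range is limited). The gripper opens to 85 mm and grips with 20 to 120 N. Pads are 22 mm wide; open, the fingers measure 114 mm over their backs; the gripper's body (76 mm by 85 mm) begins 54 mm behind the grasp point. The pads swing forward as they close: fully open they stand 13 mm farther back than shut.
Start: joints at [-1.191, 0.628, 0.038, 1.517, -0.027, 0.996, -0.02], TCP at [280.245, 586.499, 193.013] pointing down, gripper open.
Joint ranges: [-3.06, 3.06], [-0.37, 2.12], [-1.25, 1.32], [0.18, 2.47], [-1.1, 4.24], [0.23, 1.98], [-2.94, 2.94]. Speed limits (rad/s): [2.57, 2.57, 3.14, 3.14, 3.14, 3.14, 3.14].

### API

Orientations are given as [roll, pitch, yaw] about the fixed x, y, z axes, in that order (R = Rz(yaw) Ry(pitch) Rx(roll)).
In Python, from cell import status, get_image, ctrl, models gives the robot as it stands.
- The arm moves only by the shell command python3 -m handwheel 'ROWS' [OPENING]. ROWS is JSON, a list of rows, each an object with "delta_pos": the shift along the world's x, y, z in cm, a list of three; "yaw": the turn about the world's z in rad. A call has 1 to 10 rows; each row shifts and turns the commanded pose from where the row before left it; what a row does not reach is not made up. A row lasts 1/12 s, in which the tool goes at most 41.7 mm and 7.16 degrees, less where a joint would pass 70% of its speed; a pose out of reach is approached as far as the arm can. A call is refused whole if a number of a shift passes 4.17 or a number of a turn 0.125, either way. A call with a gripper value outside its range is refused whole. OPENING is the opening, from -1 (shut) to 1 (fully open), set as the call begins (- or left out, the last holds). The fingers move at their own pace and stop on an object; the grip force is fixed at half the most. Time passes only in rows, so rows that do not move let the fingers close. It gives the time, the measured TCP pose, the force, the opening and the grip force at its end, in the units of the state.
- status.read_state(): the state, without advancing time (a new reading comes with each control period).
- get_image(name): name is "side" or "top" or "wrist"; returns a dict with "color" (420x560x3 uint8, red, green, blue), "z_map" (420x560 float32, mm along the optical axis (not along the pixel's ray), 0 where there is no reading), "fx", "fy", "cx", "cy" (pixels), "k1" (the pictures are not rectified: a ray, as slopes to the right and down, at radius r is drawn at 1 + k1 r^2 times it, then the intrinsics apply), "position" and "rotation" of the camera in the world; the wrist camera has in their place "hand_eye" (4x4, takes a point from camera to tool coordinates, whose origin is the TCP and whose axes are the flange's). Camera axes: x right, y up, looking along -z (the intrinsics and any distortion apply to the point x, -y, -z); pixel columns grow to the right and rows downward; lengths in mm; the calibration is good to about 2 mm. A picture is of the moment at which its call begins: read the wrist's pose just before it.
- ctrl.finish_job(): hands the job in; it is judged then, once.
Trained networks look in a picture, given as the dict that the camera call returned (one of the last four; its "shot" number tells which), for a name from the list of things; names that differ only in an ending like _2 or _b are one class to them, and where a whole thing is asked for, a point or a joint stands for the part that bears it (a point fixed in the world has none). Each returns a list of dicts, best first, with "score" (0 to 1); they miss things now and then, are a little off and sometimes report something else, mostly with a low value. They report only what shows in the picture. A call takes as long as a camera call. They do not tell look-alikes from the thing itself.
- models.boxes_of(picture, name): "rect" ([left, top, right, bottom] in pixels, round what is visible of it).
The state is a dict: "clock": time; "qpos": joint angles; "qd": joint speeds; "tau": joint torques, N m; "eef_pos": TCP position; "tool_rot": TCP orientation; "force": force on the tool from outside, world axes, zero at the start; "torque": the same for the moment, N m; "width": finger opening in mm; "gripper_force": force on a finger pad.
Only numpy, scipy, OpenCV 4.12 (cv2) and the standard library are available. Lean on these libraries where they do the work, as an engineer would, in place of code of your own. Each camera call takes 0.05 s, during which the arm holds its last target. There are 200 camera calls.

### The job

Open the round canister: its lid is a twist-lock, so turn it anticlockwise (seen from above) by its wooden bar, feeling with a light upward pull for the place where it lets go, and lift it off without wrenching it. Set the lid down, not dropped, right way up and wholly on the square cork mat, let go, and leave the pencil cup, glass jar, model house and tape roll where they stand.

Things in the scene. Friction and masses are not known exactly. Their poses are not given: they have to be found in the camera images.
- lid: Loose round aluminium lid, 100 mm across, about 0.25 kg: top plate 5 mm, skirt wall 4 mm, 24 mm high in all. Origin: centre of the skirt's lower edge, z up. On its flat top stands a wooden bar, 64 mm long along the lid's x, 16 mm thick along y, 25 mm high. Inside the skirt, hidden, are two lugs 12 mm wide, at +x and -x, that lock it: it rises 3 mm freely, then catches
- lid_bar (a point): Middle of the wooden bar's top, 49 mm above the lid's origin; axes as the lid's. Turn: from the start the lid must go anticlockwise (positive yaw) by 0.25 to 1.4 rad, unknown, to where it lets go; it lets go within about 0.1 rad either side, with no stop, mark or click, and turns on freely past it. There it lifts straight up, clear of the canister after 20 mm
- canister: White round canister, 100 mm across, fixed. Origin: centre of its underside, z up; its x axis does not show the slots. Shoulder at 70 mm, neck (68 mm across) to 92 mm with a flange 85 mm across (3.5 mm play inside the lid) that has two slots facing each other, hidden under the lid, for the lugs. Closed, the lid's origin is 73 mm above this one, the bar's top at 122 mm
- mat: Square cork mat, 160 by 160 mm, 4 mm thick, fixed on the desk; x, y along its sides. Origin: centre of its underside at desk height (top at z = 4 mm)
- cup: White pencil cup with pencils, 76 mm across, cup 90 mm and pencils about 160 mm high, loose; origin centre of underside
- jar: Glass jar with thin sticks, 80 mm across, jar 100 mm and sticks about 160 mm high, loose; origin centre of underside
- house: Small white model house on a 120 by 140 mm base, 92 mm high, loose; origin centre of underside
- tape: Roll of paper tape lying flat, 64 mm across, 24 mm high, loose; origin centre of underside
Things that resemble listed ones, but are neither listed nor needed, are in the scene too. What is shaped like the lid but pink is not meant.

How it is judged (in metres and radians):
On the way:
1. the lid is lifted clear above the canister, in the gripper (z of lid in the frame of canister above 0.11 m and horizontal distance between lid and canister below 0.06 m and contact force between the fingers and lid above 1 N), for 0.1 s.
At the end, for the whole second after the job is handed in: The lid lies flat, right way up (within 0.1 rad) and at rest on the cork mat, with its rim on the mat all round (its centre within 33 mm of the mat's centre along each side), released; the cup, jar, house and tape stand within 30 mm of where they were, and not tipped (x of lid in the frame of mat between -0.033 and 0.033 m and y of lid in the frame of mat between -0.033 and 0.033 m and z of lid in the frame of mat between 0 and 0.008 m and angle between lid's own z axis and vertical below 0.1 rad and linear speed of lid below 0.02 m/s); the robot touches nothing.
It fails at once if the lid is wrenched: more than 60 N between lid and canister (contact force between lid and canister above 60 N).
It fails at once if the lid is dropped: faster than 0.6 m/s close above the desk (linear speed of lid above 0.6 m/s and height (world z) of lid below 0.05 m).
It fails at once if the cup, jar, house or tape is shoved more than 30 mm or tipped over (distance of any of cup, jar, house, tape from where it was at the start of the episode above 0.03 m or angle between any of cup, jar, house, tape's own z axis and vertical above 0.5 rad).
It also fails if it takes over 64 s, if anything falls off the work surface, if the arm or the gripper's body presses on something with over 40 N, if the wrist force passes 120 N, or if a joint passes its speed limit or range.

## Working session

There is one attempt and no reset: what is moved stays moved. The work goes in short steps, Python scripts to look and compute and a shell command to move; the robot and the scene stay as the last step left them, time stands still between calls to the robot, and variables do not carry over. Pictures are saved under pics/ and viewed, at most 10 in all, crops included, and the job is handed in when it is done.

```bash
mkdir -p pics; ls; cat > h.py <<'E'
import numpy as np, cv2
from cell import status, get_image, ctrl, models
from scipy.spatial.transform import Rotation as Rn
def cloud(p, T=None):
    h,w=p["z_map"].shape
    v,u=np.mgrid[0:h,0:w].astype(float)
    K=np.array([[p["fx"],0,p["cx"]],[0,p["fy"],p["cy"]],[0,0,1.]])
    xy=cv2.undistortPoints(np.stack([u.ravel(),v.ravel()],1)[:,None],K,np.array([p["k1"],0,0,0.]))[:,0]
    z=p["z_map"].ravel()
    c=np.stack([xy[:,0]*z,-xy[:,1]*z,-z],1)
    if T is not None: R,t=T
    else: R,t=np.array(p["rotation"]),np.array(p["position"])
    W=c@R.T+t
    W[z==0]=np.nan
    return W.reshape(h,w,3)
def wristT(s,p):
    H=np.array(p["hand_eye"]); R=Rn.from_euler("xyz",s["tool_rot"]).as_matrix()
    return R@H[:3,:3], R@H[:3,3]+np.array(s["eef_pos"])
def save(p,n): cv2.imwrite("pics/"+n,cv2.cvtColor(p["color"],cv2.COLOR_RGB2BGR))
E
python3 - <<'E'
from h import *
s=status.read_state(); print(s)
for n in("top","side"):
    p=get_image(n); save(p,n+".png"); print(n,np.shape(p["rotation"]),p["position"])
    W=cloud(p)
    for k in("lid","canister","mat","cup","jar","house","tape"):
        for d in models.boxes_of(p,k)[:3]:
            l,t,r,b=d["rect"]; c=W[int((t+b)/2),int((l+r)/2)]
            print(k,round(d["score"],2),np.round(d["rect"]),np.round(c))
E
```

```text
pics
{'clock': 0.0, 'qpos': array([-1.19079987,  0.62936634,  0.03842378,  1.51836761, -0.02702558,
        0.9962663 , -0.02000369]), 'qd': array([ 0.0018202 , -0.00105993,  0.0023583 ,  0.001903  ,  0.00038323,
       -0.000762  , -0.00163078]), 'tau': array([ 7.68371192e-04, -5.63412988e+01,  1.22617297e+00, -1.93456596e+01,
        1.08867983e-02,  1.03514155e-02, -3.29712202e-05]), 'eef_pos': array([279.92498906, 585.87278044, 192.07582507]), 'tool_rot': array([-3.13970213e+00, -6.28201772e-06,  2.69579330e+00]), 'force': array([-0.18098785, -0.93733258, -0.46608364]), 'torque': array([-0.03709857,  0.00445328,  0.02431945]), 'gripper_force': 0.0, 'width': 85.45204523330982}
top (3,) [ 405.33337407   -4.73998133 1105.67297523]Traceback (most recent call last):
  File "<stdin>", line 5, in <module>
  File "h.py", line 13, in cloud
    W=c@R.T+t
      ~~~~~^~
ValueError: operands could not be broadcast together with shapes (235200,) (3,)
```

```bash
sed -i 's/R,t=np.array(p\["rotation"\])/R,t=Rn.from_euler("xyz",p["rotation"]).as_matrix()/' h.py
python3 - <<'E'
from h import *
for n in("top","side"):
    p=get_image(n); save(p,n+".png"); print(n,p["rotation"],p["position"])
    W=cloud(p)
    for k in("lid","canister","mat","cup","jar","house","tape"):
        for d in models.boxes_of(p,k)[:3]:
            l,t,r,b=d["rect"]; c=W[int((t+b)/2),int((l+r)/2)]
            print(k,round(d["score"],2),np.round(d["rect"]),np.round(c))
E
```

```text
top [ 0.15307879 -0.03061687 -1.5735072 ] [ 405.33337407   -4.73998133 1105.67297523]
lid 0.97 [314. 176. 366. 227.] [ 564. -171.  118.]
lid 0.8 [238. 167. 285. 220.] [592. -19.  49.]
lid 0.75 [344. 257. 392. 304.] [ 413. -236.   47.]
canister 0.73 [311. 194. 344. 231.] [ 545. -148.   98.]
mat 0.66 [138. 189. 218. 264.] [528. 156.   5.]
cup 0.6 [248.  95. 286. 139.] [759. -30.  43.]
jar 0.68 [359.  81. 408. 136.] [ 747. -258.  133.]
house 0.69 [123.  87. 196. 145.] [750. 192.  64.]
tape 0.64 [242. 289. 272. 322.] [363.  -9.   3.]
tape 0.43 [315. 176. 368. 226.] [ 563. -172.  124.]
side [ 0.71913453 -0.00902705 -2.53812272] [288.08878314 446.13690301 722.82948851]
lid 0.96 [258. 212. 302. 252.] [593.  -7.  22.]
lid 0.83 [312. 154. 354. 193.] [ 557. -161.   98.]
lid 0.75 [382. 185. 425. 224.] [ 405. -237.   24.]
canister 0.78 [306. 179. 351. 207.] [ 549. -131.   64.]
mat 0.56 [207. 259. 321. 366.] [517. 160.   4.]
cup 0.79 [210. 149. 246. 215.] [759. -32.  60.]
jar 0.69 [269.  91. 299. 153.] [ 772. -279.   71.]
house 0.96 [112. 222. 202. 300.] [735. 214.  57.]
tape 0.82 [362. 267. 393. 303.] [363. -21.   1.]
```

View pics/top.png

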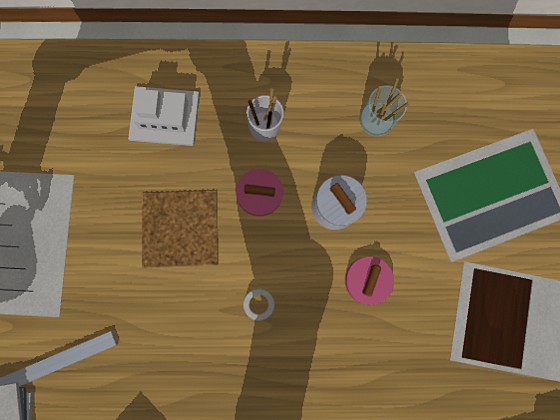

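View pics/side.png

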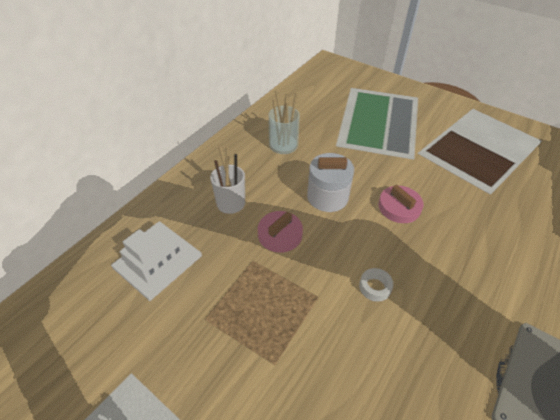

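The top view shows three lid-like things: the aluminium lid on the white canister at (341,201), a dark pink one at (260,192) and a pink one at (370,280). I choose (341,201). The mat is at (180,228), the tape at (258,305), the cup at (266,117), the jar at (383,108) and the house at (165,116).

```bash
python3 - <<'E'
from h import *
for n,r in(("top",(165,300,235,380)),("side",(140,300,215,365))):
    p=get_image(n); W=cloud(p); c=p["color"].astype(int)
    M=np.zeros(W.shape[:2],bool); M[r[0]:r[2],r[1]:r[3]]=1
    wood=M&(c[...,0]-c[...,2]>25)&(W[...,2]>108)
    for nm,m in(("bar",wood&(W[...,2]>115)),("lidtop",M&(abs(W[...,2]-97)<7)&(abs(c[...,0]-c[...,2])<25))):
        P=W[m]; print(n,nm,len(P),np.round(np.nanmedian(P,0),1))
        if len(P)>10:
            (cx,cy),(w,h),a=cv2.minAreaRect(P[:,:2].astype(np.float32)); print("  rect",cx,cy,w,h,a)
            u,s,vt=np.linalg.svd(P[:,:2]-P[:,:2].mean(0),full_matrices=False); print("  dir",np.arctan2(vt[0,1],vt[0,0]))
    x=c[...,0]-c[...,2]
    B=(185,130,270,225) if n=="top" else (255,200,370,325)
    m=np.zeros_like(M); m[B[0]:B[2],B[1]:B[3]]=1
    m&=(abs(W[...,2]-4)<8)
    g=cv2.blur(c.sum(2).astype(np.float32),(5,5))
    # cork: darker, redder than desk
    if n=="top":
        hsv=cv2.cvtColor(p["color"],cv2.COLOR_RGB2HSV); print(hsv[200:260:10,180],hsv[200:260:10,230])
    cv2.imwrite(f"pics/crop_{n}.png",cv2.resize(cv2.cvtColor(p["color"],cv2.COLOR_RGB2BGR)[r[0]-10:r[2]+10,r[1]-10:r[3]+10],None,fx=6,fy=6))
    # mat corners by pixel
    if n=="top":
        for v,u in((191,143),(190,217),(266,143),(265,218)): print("corner",W[v,u].round(1))
E
```

```text
top bar 281 [ 569.2 -175.7  122.4]
  rect 570.0270385742188 -176.5485382080078 62.755680084228516 16.801177978515625 35.23299789428711
  dir -2.536457984385848
top lidtop 1645 [ 567.8 -173.7   97.8]
  rect 569.7774658203125 -176.33338928222656 97.6480712890625 99.70478820800781 44.1512565612793
  dir 2.2035847795110284
[[ 17 147 109]
 [ 16 148 114]
 [ 17 146 126]
 [ 16 143 105]
 [ 16 144 101]
 [ 16 145 111]] [[ 19 135 142]
 [ 19 136 139]
 [ 19 137 134]
 [ 18 134 131]
 [ 19 135 140]
 [ 19 135 149]]
corner [603.  232.2   6. ]
corner [6.066e+02 7.490e+01 3.000e-01]
corner [443.8 227.1   5.2]
corner [446.   70.7   1.4]
side bar 165 [ 567.4 -174.4  120.9]
  rect 568.6759033203125 -176.4943389892578 62.492313385009766 16.990243911743164 34.880470275878906
  dir -2.5046341219303256
side lidtop 784 [ 560.8 -160.7   96.5]
  rect 569.0869750976562 -176.37155151367188 99.81660461425781 98.7894058227539 73.61304473876953
  dir -3.028067077533547
```

View pics/crop_top.png

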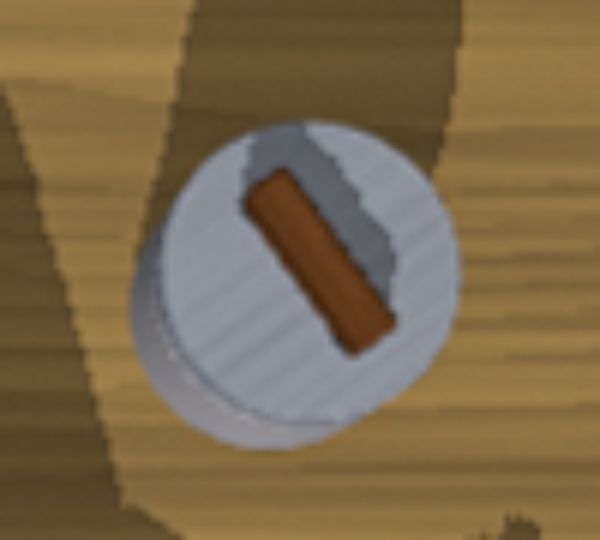

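The crop confirms it: a silver lid with a brown bar, standing on the white canister. The bar's centre is at about (569,-176), its top at 122 and its yaw at 0.61. The mat's centre is at about (525,151). I'm moving above the lid, turning the yaw from 2.70 to 0.61.

```bash
python3 -m handwheel '[{"delta_pos":[1.2,-3.18,0],"yaw":-0.087},{"delta_pos":[1.2,-3.18,0],"yaw":-0.087},{"delta_pos":[1.2,-3.18,0],"yaw":-0.087},{"delta_pos":[1.2,-3.18,0],"yaw":-0.087},{"delta_pos":[1.2,-3.18,0],"yaw":-0.087},{"delta_pos":[1.2,-3.18,0],"yaw":-0.087},{"delta_pos":[1.2,-3.18,0],"yaw":-0.087},{"delta_pos":[1.2,-3.18,0],"yaw":-0.087},{"delta_pos":[1.2,-3.18,0],"yaw":-0.087},{"delta_pos":[1.2,-3.18,0],"yaw":-0.087}]' 1
python3 -m handwheel '[{"delta_pos":[1.2,-3.18,0],"yaw":-0.087},{"delta_pos":[1.2,-3.18,0],"yaw":-0.087},{"delta_pos":[1.2,-3.18,0],"yaw":-0.087},{"delta_pos":[1.2,-3.18,0],"yaw":-0.087},{"delta_pos":[1.2,-3.18,0],"yaw":-0.087},{"delta_pos":[1.2,-3.18,0],"yaw":-0.087},{"delta_pos":[1.2,-3.18,0],"yaw":-0.087},{"delta_pos":[1.2,-3.18,0],"yaw":-0.087},{"delta_pos":[1.2,-3.18,0],"yaw":-0.087},{"delta_pos":[1.2,-3.18,0],"yaw":-0.087}]'
```

```text
clock: 1.78
eef_pos: [400.7, 267.1, 193.3]
tool_rot: [3.141, -0.0, 1.822]
force: [0.5, 0.3, 0.4]
width: 85.5
gripper_force: 0.0
clock: 2.62
eef_pos: [520.8, -51.0, 193.3]
tool_rot: [3.141, -0.001, 0.952]
force: [0.6, 0.6, 0.4]
width: 85.7
gripper_force: 0.0
```

```bash
python3 -m handwheel '[{"delta_pos":[1.21,-3.13,0],"yaw":-0.0855},{"delta_pos":[1.21,-3.13,0],"yaw":-0.0855},{"delta_pos":[1.21,-3.13,0],"yaw":-0.0855},{"delta_pos":[1.21,-3.13,0],"yaw":-0.0855},{"delta_pos":[0,0,0],"yaw":0},{"delta_pos":[0,0,0],"yaw":0}]'
python3 - <<'E'
from h import *
s=status.read_state(); p=get_image("wrist"); save(p,"w1.png"); print(s["eef_pos"],s["tool_rot"],s["qpos"].round(2),s["force"].round(2))
W=cloud(p,wristT(s,p)); c=p["color"].astype(int)
m=(c[...,0]-c[...,2]>25)&(abs(W[...,2]-122)<6)
P=W[m]; print(len(P),np.median(P,0))
if len(P)>10: print(cv2.minAreaRect(P[:,:2].astype(np.float32)))
E
```

```text
clock: 3.12
eef_pos: [568.6, -177.1, 192.9]
tool_rot: [3.14, 0.001, 0.611]
force: [0.3, 0.3, 0.7]
width: 85.8
gripper_force: 0.0
[ 568.57079493 -177.13264169  192.87691232] [3.14047378e+00 8.56387259e-04 6.10680798e-01] [-0.13  0.62  0.62  1.69 -0.42  0.97 -0.31] [0.3  0.32 0.66]
1610 [ 581.82047739 -183.73455468  122.80314656]
((672.4009399414062, -228.67437744140625), (60.2570915222168, 266.5418701171875), 63.68038558959961)
```

View pics/w1.png

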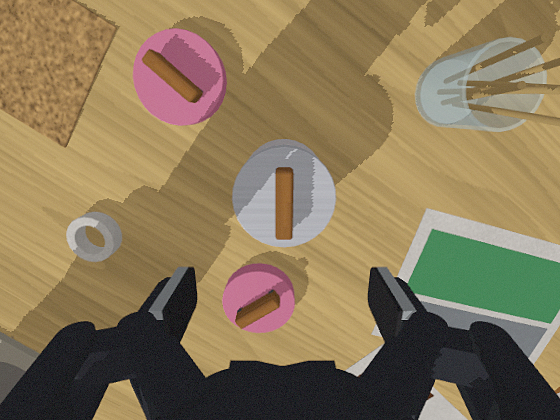

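The wrist view shows the silver lid at (284,195) with its bar vertical in the picture, lying between the finger lines. Pink lids are at (180,77) and (260,298), and the jar is at (490,85).

```bash
python3 - <<'E'
from h import *
s=status.read_state(); p=get_image("wrist")
W=cloud(p,wristT(s,p)); c=p["color"].astype(int)
m=(c[...,0]-c[...,2]>25)&(abs(W[...,2]-122)<6)&(np.hypot(W[...,0]-569,W[...,1]+176)<50)
P=W[m]; print(len(P),np.median(P,0)); print(cv2.minAreaRect(P[:,:2].astype(np.float32)))
m=(abs(W[...,2]-97)<4)&(np.hypot(W[...,0]-569,W[...,1]+176)<60)
P=W[m]; print(np.median(P,0),cv2.minEnclosingCircle(P[:,:2].astype(np.float32)))
E
```

```text
1188 [ 573.61274136 -177.37681209  122.78977626]
((571.7919311523438, -178.96107482910156), (62.8324089050293, 14.879199028015137), 34.89470672607422)
[ 574.95873218 -175.94095997   98.01613762] ((571.0306396484375, -178.89520263671875), 49.87385940551758)
```

```bash
python3 -m handwheel '[{"delta_pos":[0.14,-0.02,-2],"yaw":0},{"delta_pos":[0,0,-2],"yaw":0},{"delta_pos":[0,0,-2],"yaw":0},{"delta_pos":[0,0,-1.5],"yaw":0},{"delta_pos":[0,0,-0.9],"yaw":0},{"delta_pos":[0,0,-0.7],"yaw":0},{"delta_pos":[0,0,0],"yaw":0},{"delta_pos":[0,0,0],"yaw":0}]'
python3 -m handwheel '[{"delta_pos":[0,0,0],"yaw":0},{"delta_pos":[0,0,0],"yaw":0},{"delta_pos":[0,0,0],"yaw":0},{"delta_pos":[0,0,0],"yaw":0},{"delta_pos":[0,0,0],"yaw":0},{"delta_pos":[0,0,0],"yaw":0},{"delta_pos":[0,0,0],"yaw":0},{"delta_pos":[0,0,0],"yaw":0}]' -1
```

```text
clock: 3.88
eef_pos: [570.3, -174.5, 102.4]
tool_rot: [3.141, -0.0, 0.615]
force: [0.7, 0.1, 0.3]
width: 85.5
gripper_force: 0.0
clock: 4.55
eef_pos: [570.0, -174.9, 102.0]
tool_rot: [3.142, -0.0, 0.614]
force: [0.1, 0.0, 0.5]
width: 0.1
gripper_force: 0.0
```

```bash
python3 - <<'E'
from h import *
print(status.read_state())
a=get_image("side"); b=get_image("wrist")
W=cloud(a); 
im=np.hstack([cv2.resize(a["color"][100:240,250:420],(680,560)),])
cv2.imwrite("pics/s2.png",im[...,::-1]); save(b,"w2.png")
E
```

```text
{'clock': 4.55, 'qpos': array([-0.08032616,  0.72723691,  0.54597606,  1.76959379, -0.50804266,
        0.78905585, -0.23753731]), 'qd': array([-0.00024411,  0.00154768, -0.00098498, -0.00080808, -0.00207655,
       -0.00028036,  0.00025652]), 'tau': array([-1.01451489e-03, -5.28301191e+01,  8.50151271e+00, -1.43197238e+01,
        9.56389820e-03,  1.46221417e-03, -1.07708049e-04]), 'eef_pos': array([ 570.03922144, -174.9245088 ,  102.03987271]), 'tool_rot': array([ 3.14157980e+00, -5.77650272e-05,  6.13707954e-01]), 'force': array([0.09669266, 0.03298149, 0.46089166]), 'torque': array([ 0.00091651, -0.01533818,  0.0038251 ]), 'gripper_force': 0.0, 'width': 0.1367132515180974}
```

View pics/s2.png

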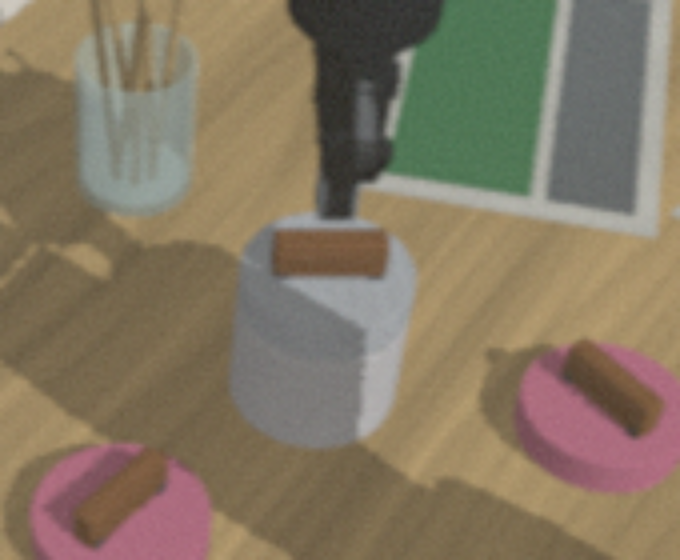

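View pics/w2.png

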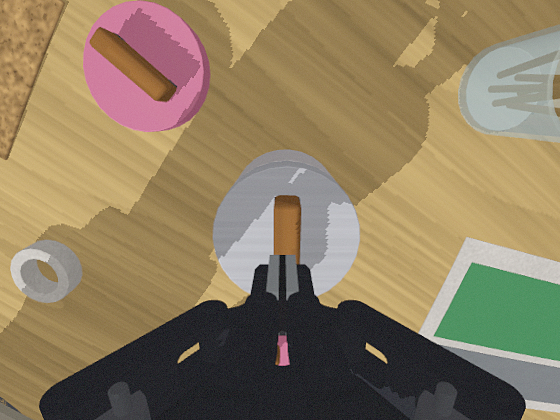

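The side view shows the finger tips just behind or above the lid's far edge (crop (338,215)), and the bar untouched. The wrist view shows the shut fingers at (283,265), in front of the bar at (287,230). The reported TCP and the true tips disagree, so I'll measure the tips with depth.

```bash
python3 - <<'E'
from h import *
s=status.read_state()
for n in("side","top"):
    a=get_image(n); W=cloud(a); c=a["color"].astype(int)
    if n=="side":
        for v,u in((130,336),(140,334),(145,334),(150,334),(153,334),(155,334),(158,334),(162,332),(175,332)): print(v,u,c[v,u],W[v,u].round(1))
    dark=(c.sum(2)<170)&(W[...,2]>60)&(np.hypot(W[...,0]-570,W[...,1]+176)<120)
    P=W[dark]; print(n,len(P),np.round(np.nanpercentile(P,[0,1,5,50,95],axis=0),1))
b=get_image("wrist"); W=cloud(b,wristT(s,b))
for v,u in((230,287),(258,283),(262,283),(270,275),(280,275),(290,275),(200,250)): print("w",v,u,b["color"][v,u],b["z_map"][v,u],W[v,u].round(1))
print(b["hand_eye"])
E
```

```text
130 336 [52 54 50] [ 559.8 -150.9  221.9]
140 334 [54 50 48] [ 551.3 -129.5  215. ]
145 334 [54 52 47] [ 556.7 -144.4  189.7]
150 334 [62 60 53] [ 562.9 -161.7  161.3]
153 334 [59 61 54] [ 563.6 -165.5  150. ]
155 334 [133 137 138] [ 565.5 -171.1  139.4]
158 334 [117  88  63] [ 569.4 -182.1  120.8]
162 332 [119  89  64] [ 567.2 -169.6  119.3]
175 332 [160 163 164] [ 556.  -154.7   97.7]
side 1145 [[ 526.2 -190.7  151. ]
 [ 531.5 -173.9  157.5]
 [ 533.6 -168.4  196.6]
 [ 559.5 -144.2  284.3]
 [ 592.2 -134.   314.3]]
top 210 [[ 520.9 -223.6  500.6]
 [ 523.  -221.8  511.2]
 [ 526.8 -218.2  519.5]
 [ 571.5 -165.9  551.5]
 [ 612.8 -126.5  560.7]]
w 230 287 [163 116  62] 172.5358 [ 585.1 -169.6  123.1]
w 258 283 [18 28 25] 149.344 [ 579.8 -170.3  149. ]
w 262 283 [31 33 30] 145.38002 [ 579.8 -170.3  153.2]
w 270 275 [115 118 119] 137.34149 [ 577.9 -167.2  161.5]
w 280 275 [110 113 116] 129.55794 [ 577.7 -167.5  169.8]
w 290 275 [116 119 120] 121.762115 [ 578.  -167.5  177.9]
w 200 250 [151 150 156] 193.3275 [ 580.3 -144.2   97.7]
[[-4.73620756e-04  9.51113228e-01  3.08842038e-01  7.88844417e+01]
 [ 9.99999636e-01  6.69670512e-04 -5.28787791e-04  1.32634124e+00]
 [-7.09759468e-04  3.08841675e-01 -9.51113198e-01 -1.81839987e+02]
 [ 0.00000000e+00  0.00000000e+00  0.00000000e+00  1.00000000e+00]]
```

```bash
python3 - <<'E'
from h import *
s=status.read_state()
b=get_image("wrist"); W=cloud(b,wristT(s,b)); 
for u in (272,276,293): print(u,[(v,*W[v,u].round(0).astype(int)) for v in range(246,268,2)])
a=get_image("side"); W=cloud(a)
for u in(330,333,336,338): print(u,[(v,*W[v,u].round(0).astype(int)) for v in range(150,161)])
E
```

```text
272 [(246, np.int64(562), np.int64(-174), np.int64(98)), (248, np.int64(561), np.int64(-175), np.int64(98)), (250, np.int64(560), np.int64(-176), np.int64(98)), (252, np.int64(558), np.int64(-177), np.int64(97)), (254, np.int64(557), np.int64(-177), np.int64(98)), (256, np.int64(577), np.int64(-166), np.int64(147)), (258, np.int64(577), np.int64(-166), np.int64(149)), (260, np.int64(577), np.int64(-166), np.int64(151)), (262, np.int64(577), np.int64(-166), np.int64(154)), (264, np.int64(577), np.int64(-166), np.int64(156)), (266, np.int64(577), np.int64(-166), np.int64(157))]
276 [(246, np.int64(573), np.int64(-170), np.int64(122)), (248, np.int64(572), np.int64(-171), np.int64(123)), (250, np.int64(571), np.int64(-172), np.int64(123)), (252, np.int64(570), np.int64(-173), np.int64(122)), (254, np.int64(568), np.int64(-173), np.int64(122)), (256, np.int64(578), np.int64(-167), np.int64(147)), (258, np.int64(577), np.int64(-168), np.int64(148)), (260, np.int64(578), np.int64(-168), np.int64(151)), (262, np.int64(578), np.int64(-168), np.int64(153)), (264, np.int64(577), np.int64(-168)
[... 2414 characters left out ...]
, (160, np.int64(562), np.int64(-177), np.int64(123))]
338 [(150, np.int64(556), np.int64(-167), np.int64(161)), (151, np.int64(556), np.int64(-168), np.int64(157)), (152, np.int64(556), np.int64(-167), np.int64(156)), (153, np.int64(555), np.int64(-166), np.int64(154)), (154, np.int64(558), np.int64(-174), np.int64(144)), (155, np.int64(578), np.int64(-222), np.int64(96)), (156, np.int64(577), np.int64(-220), np.int64(95)), (157, np.int64(563), np.int64(-188), np.int64(123)), (158, np.int64(562), np.int64(-187), np.int64(121)), (159, np.int64(560), np.int64(-183), np.int64(122)), (160, np.int64(559), np.int64(-181), np.int64(121))]<stdin>:6: RuntimeWarning: invalid value encountered in cast
```

Both cameras put the real finger tips about 42 mm above the reported TCP: they show the tips at 142–145, while the TCP reads 102. That also fits the fingers closing on nothing without contact. I'll go by what I measured: reopen, shift 2 mm across, and go down another 38 mm in guarded steps.

```bash
python3 -m handwheel '[{"delta_pos":[0.1,-0.16,0],"yaw":0},{"delta_pos":[0,0,0],"yaw":0},{"delta_pos":[0,0,0],"yaw":0},{"delta_pos":[0,0,0],"yaw":0},{"delta_pos":[0,0,0],"yaw":0},{"delta_pos":[0,0,0],"yaw":0}]' 1
python3 -m handwheel '[{"delta_pos":[0,0,-0.6],"yaw":0},{"delta_pos":[0,0,-0.6],"yaw":0},{"delta_pos":[0,0,-0.6],"yaw":0},{"delta_pos":[0,0,-0.4],"yaw":0},{"delta_pos":[0,0,0],"yaw":0},{"delta_pos":[0,0,0],"yaw":0}]'
```

```text
clock: 5.4
eef_pos: [571.0, -176.4, 102.0]
tool_rot: [-3.141, -0.0, 0.614]
force: [-0.6, -0.6, 0.4]
width: 72.2
gripper_force: 0.0
clock: 5.9
eef_pos: [570.7, -176.4, 79.5]
tool_rot: [-3.141, 0.001, 0.614]
force: [0.4, -0.4, -0.6]
width: 85.2
gripper_force: 0.0
```

```bash
python3 -m handwheel '[{"delta_pos":[0,0,-0.6],"yaw":0},{"delta_pos":[0,0,-0.6],"yaw":0},{"delta_pos":[0,0,-0.35],"yaw":0},{"delta_pos":[0,0,0],"yaw":0},{"delta_pos":[0,0,0],"yaw":0}]'
python3 - <<'E'
from h import *
s=status.read_state()
for n in("side",):
    a=get_image(n); W=cloud(a); c=a["color"].astype(int)
    dark=(c.sum(2)<200)&(W[...,2]>60)&(np.hypot(W[...,0]-570,W[...,1]+176)<90)
    P=W[dark]; P=P[np.argsort(P[:,2])]; print(P[:60:6].round(0))
    cv2.imwrite("pics/s3.png",cv2.resize(a["color"][100:220,260:400],(700,600))[...,::-1])
E
```

```text
clock: 6.32
eef_pos: [570.8, -176.5, 64.2]
tool_rot: [-3.141, 0.0, 0.614]
force: [-0.1, -0.2, 0.6]
width: 85.5
gripper_force: 0.0
[[ 588. -156.  100.]
 [ 601. -206.  120.]
 [ 601. -210.  123.]
 [ 602. -207.  125.]
 [ 536. -131.  128.]
 [ 603. -208.  129.]
 [ 542. -127.  133.]
 [ 539. -134.  135.]
 [ 601. -207.  137.]
 [ 602. -208.  139.]]
```

View pics/s3.png

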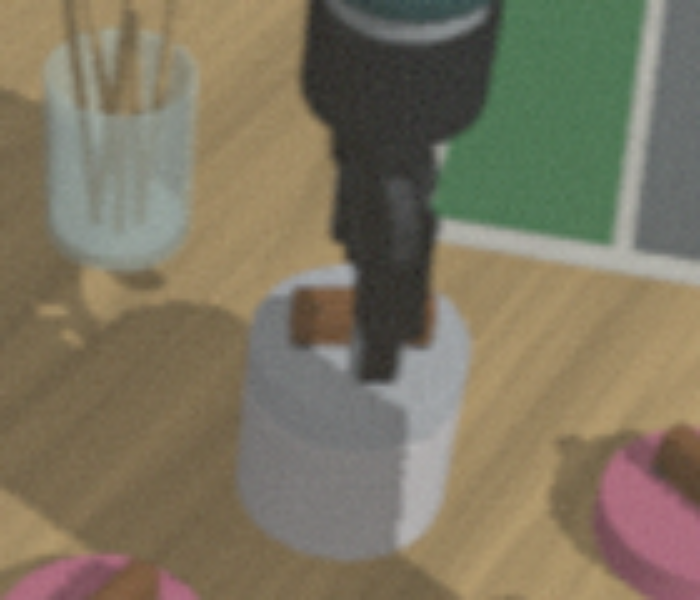

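The near finger (crop (378,375)) is in front of the bar at (365,315), so the fingers straddle it. I'll close them now.

```bash
python3 -m handwheel '[{"delta_pos":[0,0,0],"yaw":0},{"delta_pos":[0,0,0],"yaw":0},{"delta_pos":[0,0,0],"yaw":0},{"delta_pos":[0,0,0],"yaw":0},{"delta_pos":[0,0,0],"yaw":0},{"delta_pos":[0,0,0],"yaw":0},{"delta_pos":[0,0,0],"yaw":0},{"delta_pos":[0,0,0],"yaw":0}]' -1
```

```text
clock: 7.03
eef_pos: [571.3, -176.6, 64.8]
tool_rot: [3.141, -0.0, 0.614]
force: [0.6, 0.5, 3.4]
width: 14.9
gripper_force: 59.8
```

```bash
python3 -m handwheel '[{"delta_pos":[0,0,0.1],"yaw":0},{"delta_pos":[0,0,0.1],"yaw":0},{"delta_pos":[0,0,0],"yaw":0}]'; python3 -m handwheel '[{"delta_pos":[0,0,0.1],"yaw":0},{"delta_pos":[0,0,0],"yaw":0}]'
```

```text
clock: 7.28
eef_pos: [570.8, -176.3, 66.3]
tool_rot: [-3.141, 0.0, 0.614]
force: [-0.7, -0.7, -1.9]
width: 14.7
gripper_force: 59.3
clock: 7.45
eef_pos: [570.9, -176.4, 67.4]
tool_rot: [-3.141, 0.0, 0.614]
force: [-0.4, 0.2, -1.8]
width: 14.6
gripper_force: 59.3
```

```bash
python3 -m handwheel '[{"delta_pos":[0,0,0.08],"yaw":0},{"delta_pos":[0,0,0],"yaw":0}]'; python3 -m handwheel '[{"delta_pos":[0,0,0.05],"yaw":0},{"delta_pos":[0,0,0],"yaw":0}]'
```

```text
clock: 7.62
eef_pos: [570.8, -176.4, 67.9]
tool_rot: [-3.141, 0.0, 0.614]
force: [0.3, -0.2, -5.0]
width: 14.6
gripper_force: 59.7
clock: 7.78
eef_pos: [570.8, -176.4, 68.0]
tool_rot: [-3.141, 0.001, 0.614]
force: [2.1, -1.2, -11.9]
width: 14.6
gripper_force: 58.9
```

```bash
python3 -m handwheel '[{"delta_pos":[0,0,0],"yaw":0.05},{"delta_pos":[0,0,0],"yaw":0.05},{"delta_pos":[0,0,0],"yaw":0}]'; python3 -m handwheel '[{"delta_pos":[0,0,0],"yaw":0.05},{"delta_pos":[0,0,0],"yaw":0}]'
```

```text
clock: 8.03
eef_pos: [570.2, -176.0, 68.0]
tool_rot: [-3.14, 0.001, 0.715]
force: [1.1, -1.5, -12.4]
width: 14.3
gripper_force: 58.9
clock: 8.2
eef_pos: [570.1, -176.0, 68.0]
tool_rot: [-3.139, 0.001, 0.763]
force: [0.1, 0.3, -12.2]
width: 14.6
gripper_force: 58.8
```

```bash
python3 -m handwheel '[{"delta_pos":[0,0,0],"yaw":0.05},{"delta_pos":[0,0,0],"yaw":0}]' | sed -n '2,4p'; python3 -m handwheel '[{"delta_pos":[0,0,0],"yaw":0.05},{"delta_pos":[0,0,0],"yaw":0}]'| sed -n '2,4p'
```

```text
eef_pos: [570.0, -175.9, 68.0]
tool_rot: [-3.139, 0.001, 0.813]
force: [-0.0, 0.5, -13.8]
eef_pos: [570.0, -175.9, 68.0]
tool_rot: [-3.139, 0.001, 0.862]
force: [-0.1, -0.4, -15.4]
```

```bash
python3 -m handwheel '[{"delta_pos":[0,0,0],"yaw":0.05},{"delta_pos":[0,0,0],"yaw":0}]' | sed -n '2,4p'
```

```text
eef_pos: [570.0, -176.0, 68.0]
tool_rot: [-3.139, 0.0, 0.912]
force: [0.4, -0.0, -15.8]
```

Still caught, at a turn of 0.30 with about 13 N of pull. I'll carry on in 0.1 rad steps.

```bash
python3 -m handwheel '[{"delta_pos":[0,0,0],"yaw":0.04},{"delta_pos":[0,0,0],"yaw":0.04},{"delta_pos":[0,0,0],"yaw":0}]' | sed -n '2,4p'
```

```text
eef_pos: [569.9, -176.0, 68.0]
tool_rot: [-3.139, 0.0, 0.992]
force: [0.5, 0.1, -16.6]
```

```bash
python3 -m handwheel '[{"delta_pos":[0,0,0],"yaw":0.04},{"delta_pos":[0,0,0],"yaw":0.04},{"delta_pos":[0,0,0],"yaw":0}]' | sed -n '2,4p'
```

```text
eef_pos: [569.8, -176.1, 68.1]
tool_rot: [-3.139, 0.0, 1.072]
force: [-0.6, 1.0, -17.1]
```

```bash
python3 -m handwheel '[{"delta_pos":[0,0,-0.02],"yaw":0.04},{"delta_pos":[0,0,0],"yaw":0.04},{"delta_pos":[0,0,0],"yaw":0}]' | sed -n '2,4p'
```

```text
eef_pos: [569.9, -176.2, 68.2]
tool_rot: [-3.139, 0.0, 1.152]
force: [-0.9, 0.4, -16.7]
```

```bash
python3 -m handwheel '[{"delta_pos":[0,0,0],"yaw":0.04},{"delta_pos":[0,0,0],"yaw":0.04},{"delta_pos":[0,0,0],"yaw":0}]' | sed -n '2,4p'
```

```text
eef_pos: [569.9, -176.3, 68.7]
tool_rot: [-3.139, -0.0, 1.232]
force: [-2.7, -0.1, -11.1]
```

```bash
python3 -m handwheel '[{"delta_pos":[0,0,0],"yaw":0.04},{"delta_pos":[0,0,0],"yaw":0.04},{"delta_pos":[0,0,0],"yaw":0}]' | sed -n '2,4p'
```

```text
eef_pos: [572.6, -177.4, 70.2]
tool_rot: [3.138, 0.0, 1.312]
force: [-2.6, 1.2, -3.2]
```

It let go at a turn of about 0.70: z rose and the force fell to the lid's weight. I'll lift gently and check.

```bash
python3 -m handwheel '[{"delta_pos":[0,0,0.1],"yaw":0},{"delta_pos":[0,0,0],"yaw":0}]' | sed -n '2,4p'
```

```text
eef_pos: [572.4, -177.2, 71.1]
tool_rot: [3.138, 0.0, 1.312]
force: [-0.7, 1.1, -1.5]
```

```bash
python3 -m handwheel '[{"delta_pos":[0,0,0.15],"yaw":0.02},{"delta_pos":[0,0,0],"yaw":0}]' | sed -n '2,4p'
```

```text
eef_pos: [572.8, -177.4, 72.4]
tool_rot: [3.138, 0.001, 1.334]
force: [0.5, -0.3, -1.7]
```

```bash
python3 -m handwheel '[{"delta_pos":[0,0,0.15],"yaw":0},{"delta_pos":[0,0,0.15],"yaw":0},{"delta_pos":[0,0,0],"yaw":0}]' | sed -n '2,4p'
```

```text
eef_pos: [571.7, -176.8, 74.6]
tool_rot: [3.14, 0.0, 1.333]
force: [-0.1, 0.1, -2.0]
```

```bash
python3 -m handwheel '[{"delta_pos":[0,0,0.2],"yaw":0},{"delta_pos":[0,0,0.2],"yaw":0},{"delta_pos":[0,0,0.2],"yaw":0},{"delta_pos":[0,0,0],"yaw":0}]' | sed -n '2,4p'
```

```text
eef_pos: [571.4, -176.7, 80.6]
tool_rot: [3.141, 0.0, 1.334]
force: [0.2, 0.2, -1.7]
```

```bash
python3 -m handwheel '[{"delta_pos":[0,0,0.3],"yaw":0},{"delta_pos":[0,0,0.3],"yaw":0},{"delta_pos":[0,0,0.3],"yaw":0},{"delta_pos":[0,0,0],"yaw":0}]'
```

```text
clock: 11.2
eef_pos: [571.5, -176.8, 89.9]
tool_rot: [3.14, 0.0, 1.334]
force: [0.0, -0.3, -1.3]
width: 14.9
gripper_force: 60.7
```

```bash
python3 -m handwheel '[{"delta_pos":[0,0,1],"yaw":0},{"delta_pos":[0,0,1],"yaw":0},{"delta_pos":[0,0,1],"yaw":0},{"delta_pos":[0,0,1],"yaw":0},{"delta_pos":[0,0,0],"yaw":0},{"delta_pos":[0,0,0],"yaw":0},{"delta_pos":[0,0,0],"yaw":0}]'
python3 - <<'E'
from h import *
s=status.read_state(); p=get_image("wrist"); save(p,"w3.png"); W=cloud(p,wristT(s,p))
e=s["eef_pos"]; print(e)
c=p["color"].astype(int)
m=(np.hypot(W[...,0]-e[0],W[...,1]-e[1])<60)&(abs(W[...,2]-165)<15)&(abs(c[...,0]-c[...,2])<25)&(c.sum(2)>330)
P=W[m]; A=np.c_[P[:,:2]-e[:2],np.ones(len(P))]; k=np.linalg.lstsq(A,P[:,2],rcond=None)[0]; print(len(P),"plane slope",k, np.std(P[:,2]-A@k)); print(cv2.minEnclosingCircle(P[:,:2].astype(np.float32)))
t=get_image("top"); W=cloud(t)
m=(np.hypot(W[...,0]-525,W[...,1]-151)<130)&(abs(W[...,2]-4)<9)
hsv=cv2.cvtColor(t["color"],cv2.COLOR_RGB2HSV); h=(hsv[...,0]<=17)&(hsv[...,1]>138)&m
h=cv2.morphologyEx(cv2.morphologyEx(h.astype(np.uint8),cv2.MORPH_OPEN,np.ones((3,3))),cv2.MORPH_CLOSE,np.ones((7,7)))
n,l,st,ce=cv2.connectedComponentsWithStats(h); i=1+st[1:,4].argmax(); print(st[i],cv2.minAreaRect(W[l==i][:,:2][~np.isnan(W[l==i][:,0])].astype(np.float32)))
E
```

```text
clock: 11.78
eef_pos: [570.9, -176.3, 129.1]
tool_rot: [-3.141, -0.0, 1.334]
force: [-0.2, 0.6, -2.4]
width: 14.5
gripper_force: 60.8
[ 570.87331154 -176.27632197  129.11455411]
13849 plane slope [-4.96080597e-03 -1.80041420e-02  1.62451038e+02] 1.9730674310251373
((571.185302734375, -178.62278747558594), 49.97197341918945)
[ 142  190   76   78 5639] ((524.7379150390625, 153.41500854492188), (160.78961181640625, 159.04335021972656), 2.1049692630767822)
```

The lid hangs level (tilt about 0.02 rad) with its top at 162 mm, centred in the grip. The mat's centre is at (525,153). I'll carry it over.

```bash
python3 -m handwheel '[{"delta_pos":[-0.2,1.4,0],"yaw":0},{"delta_pos":[-0.4,2.8,0],"yaw":0},{"delta_pos":[-0.4,2.8,0],"yaw":0},{"delta_pos":[-0.4,2.8,0],"yaw":0},{"delta_pos":[-0.4,2.8,0],"yaw":0},{"delta_pos":[-0.4,2.8,0],"yaw":0},{"delta_pos":[-0.4,2.8,0],"yaw":0},{"delta_pos":[-0.4,2.8,0],"yaw":0},{"delta_pos":[-0.4,2.8,0],"yaw":0},{"delta_pos":[-0.4,2.8,0],"yaw":0}]'
python3 -m handwheel '[{"delta_pos":[-0.4,2.8,0],"yaw":0},{"delta_pos":[-0.3,2.0,0],"yaw":0},{"delta_pos":[-0.1,1.0,0],"yaw":0},{"delta_pos":[0,0.5,0],"yaw":0},{"delta_pos":[0,0,0],"yaw":0},{"delta_pos":[0,0,0],"yaw":0}]'
```

```text
clock: 12.72
eef_pos: [531.7, 92.0, 128.8]
tool_rot: [-3.14, -0.0, 1.335]
force: [-0.2, 0.2, -2.9]
width: 14.3
gripper_force: 60.8
clock: 13.22
eef_pos: [525.2, 151.1, 129.1]
tool_rot: [3.141, 0.001, 1.332]
force: [-0.3, -0.6, -2.2]
width: 14.6
gripper_force: 60.8
```

```bash
python3 -m handwheel '[{"delta_pos":[0,0.1,-1],"yaw":0},{"delta_pos":[0,0,-2],"yaw":0},{"delta_pos":[0,0,-2],"yaw":0},{"delta_pos":[0,0,-2],"yaw":0},{"delta_pos":[0,0,-2],"yaw":0},{"delta_pos":[0,0,-1.4],"yaw":0},{"delta_pos":[0,0,-1],"yaw":0},{"delta_pos":[0,0,-0.7],"yaw":0},{"delta_pos":[0,0,0],"yaw":0},{"delta_pos":[0,0,0],"yaw":0}]'
```

```text
clock: 14.05
eef_pos: [525.3, 152.9, 8.1]
tool_rot: [3.141, 0.0, 1.333]
force: [0.3, -0.2, -0.8]
width: 14.6
gripper_force: 60.8
```

```bash
python3 -m handwheel '[{"delta_pos":[0,0,-0.2],"yaw":0},{"delta_pos":[0,0,-0.2],"yaw":0},{"delta_pos":[0,0,-0.2],"yaw":0},{"delta_pos":[0,0,0],"yaw":0}]'
```

```text
clock: 14.38
eef_pos: [525.1, 153.7, 2.2]
tool_rot: [3.141, -0.0, 1.334]
force: [0.5, -0.5, -2.6]
width: 14.6
gripper_force: 60.8
```

```bash
python3 -m handwheel '[{"delta_pos":[0,0,-0.2],"yaw":0},{"delta_pos":[0,0,-0.2],"yaw":0},{"delta_pos":[0,0,0],"yaw":0}]'
```

```text
clock: 14.63
eef_pos: [524.8, 153.5, -2.2]
tool_rot: [-3.141, 0.0, 1.334]
force: [-0.3, 0.2, -2.0]
width: 14.5
gripper_force: 60.8
```

```bash
python3 -m handwheel '[{"delta_pos":[0,0,-0.1],"yaw":0},{"delta_pos":[0,0,0],"yaw":0}]'
```

```text
clock: 14.8
eef_pos: [525.0, 153.4, -3.0]
tool_rot: [-3.141, 0.0, 1.334]
force: [0.2, 0.0, -2.2]
width: 15.1
gripper_force: 60.8
```

```bash
python3 -m handwheel '[{"delta_pos":[0,0,-0.1],"yaw":0},{"delta_pos":[0,0,0],"yaw":0}]'
```

```text
clock: 14.97
eef_pos: [525.0, 153.5, -4.0]
tool_rot: [-3.141, 0.0, 1.334]
force: [0.3, 0.6, -2.0]
width: 14.4
gripper_force: 60.8
```

```bash
python3 -m handwheel '[{"delta_pos":[0,0,-0.1],"yaw":0},{"delta_pos":[0,0,0],"yaw":0}]'
```

```text
clock: 15.13
eef_pos: [525.1, 153.5, -4.2]
tool_rot: [-3.142, -0.0, 1.334]
force: [-1.6, 0.8, 5.5]
width: 14.5
gripper_force: 61.7
```

Touched down (+5.5 N, at the predicted height). Now I release and rise straight up.

```bash
python3 -m handwheel '[{"delta_pos":[0,0,0],"yaw":0},{"delta_pos":[0,0,0],"yaw":0},{"delta_pos":[0,0,0],"yaw":0},{"delta_pos":[0,0,0],"yaw":0},{"delta_pos":[0,0,0],"yaw":0},{"delta_pos":[0,0,0],"yaw":0},{"delta_pos":[0,0,0],"yaw":0},{"delta_pos":[0,0,0],"yaw":0}]' 1
python3 -m handwheel '[{"delta_pos":[0,0,0.5],"yaw":0},{"delta_pos":[0,0,1],"yaw":0},{"delta_pos":[0,0,2],"yaw":0},{"delta_pos":[0,0,3],"yaw":0},{"delta_pos":[0,0,3],"yaw":0},{"delta_pos":[0,0,3],"yaw":0},{"delta_pos":[0,0,3],"yaw":0},{"delta_pos":[0,0,0],"yaw":0},{"delta_pos":[0,0,0],"yaw":0}]'
python3 - <<'E'
from h import *
s=status.read_state()
for n in("side","wrist","top"):
    p=get_image(n); W=cloud(p,wristT(s,p) if n=="wrist" else None); c=p["color"].astype(int)
    m=(np.hypot(W[...,0]-525,W[...,1]-153)<75)&(abs(W[...,2]-28)<7)&(abs(c[...,0]-c[...,2])<30)
    P=W[m]
    if len(P)>20:
        A=np.c_[P[:,:2]-[525,153],np.ones(len(P))]; k=np.linalg.lstsq(A,P[:,2],rcond=None)[0]; print(n,len(P),k.round(3),cv2.minEnclosingCircle(P[:,:2].astype(np.float32)))
    if n!="wrist":
      for k in("cup","jar","house","tape"):
        for d in models.boxes_of(p,k)[:1]: print(k,round(d["score"],2),np.round(d["rect"]))
    if n=="side": save(p,"end.png")
E
```

```text
clock: 15.8
eef_pos: [525.0, 153.5, -4.9]
tool_rot: [-3.142, -0.0, 1.334]
force: [0.4, -0.2, 0.1]
width: 85.1
gripper_force: 0.0
clock: 16.55
eef_pos: [526.4, 154.0, 152.7]
tool_rot: [3.138, -0.003, 1.334]
force: [0.2, -0.0, -0.8]
width: 85.4
gripper_force: 0.0
side 1621 [ 4.0000e-03 -2.0000e-03  2.7665e+01] ((523.7382202148438, 152.59999084472656), 50.671749114990234)
cup 0.87 [211. 148. 230. 213.]
jar 0.55 [286.  96. 298. 152.]
house 0.76 [113. 222. 204. 299.]
tape 0.88 [362. 265. 394. 301.]
wrist 5840 [ 6.0000e-03 -4.0000e-03  3.2574e+01] ((528.0398559570312, 152.23016357421875), 49.94718551635742)
top 1196 [2.0000e-03 5.0000e-03 2.9169e+01] ((523.6832885742188, 151.4283447265625), 49.737003326416016)
cup 0.92 [249.  90. 285. 140.]
jar 0.98 [356.  81. 407. 133.]
house 0.85 [124.  87. 194. 147.]
tape 0.93 [243. 288. 269. 320.]
```

View pics/end.png

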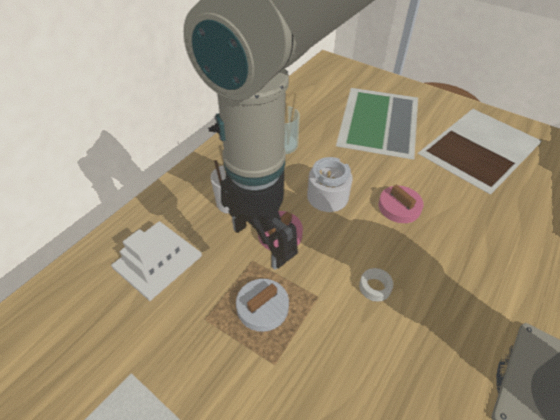

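The picture shows the lid flat on the mat at (262,304), released, with the canister open at (330,180). The cup, jar, house and tape haven't moved. I'm handing the job in.

```bash
python3 -c "
from cell import ctrl; print(ctrl.finish_job())"
```

```text
the job is handed in; nothing more can be done
None
```

The lid let go after about 0.7 rad of turn and now lies flat and released within about 3 mm of the mat's centre, nothing else moved, and the job is handed in (no verdict came back); the real finger tips sat about 42 mm above the stated TCP, so the first grasp closed on air and I went by the camera measurement after that.

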